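# Unlock the medicine box

### The job

Take the key with the square-cornered solid head out of the grey key block and push it fully down into the lock on top of the white medicine box, feeling for the barrel's slot inside, which sits a little clockwise of the keyhole, until its collar lies on the lock plate. Then turn it clockwise to its stop to draw the hidden bolt, leave the key in the lock, and pull the drawer fully open by its handle. Leave the other two keys in the block.

Things in the scene. Friction and masses are not known exactly. Their poses are not given: they have to be found in the camera images.
- key: the right key: steel, upright in one well of the block, symmetric by a half turn. Origin: underside of its blade; z up, y along blade and head width. From the origin up: blade 6 (x) by 18 (y) mm to z 14; neck of 7 mm diameter to z 36; collar of 22 mm diameter to z 40; solid rectangular head 8 (x) by 36 (y) mm to z 84, to grip. In the block its origin is 14 mm above the table. 60 to 130 g.
- key_round: another key in the block, not to be used: same form but a round disc head of 40 mm diameter and a 24 mm wide blade. Origin and axes as for the key.
- key_tee: a third key in the block, not to be used: T-shaped head (bar 40 mm wide, 12 mm tall, top 76 mm above its origin) and a 24 mm wide blade. Origin and axes as for the key.
- keyblock: fixed grey block 64 (x) by 190 (y) by 50 (z) mm, three wells 44 mm deep in a row along its y, 60 mm apart, the middle one at its centre. Each holds one key, in any order, head width along the row, collar resting on the block's top; lift a key 40 mm to clear. Origin at the centre of its underside.
- medbox: fixed white medicine box 160 (x) by 200 (y) by 122 (z) mm; origin: centre of its underside; drawer front at its -x; 52 mm square steel lock plate in the middle of its top. The key, home, turns the barrel against 0.13 N m of friction to a stop 1.5 rad clockwise of the keyhole; the bolt frees the drawer from 1.2 rad of barrel turn; the key has 0.15 rad of play in the slot.
- lock (a point): centre of the keyhole at the lock plate's upper face, 122 mm above the table; axes as the box's. Keyhole: slot 10 (x) by 22 (y) mm through the 6 mm plate, mouth bevelled 1.5 mm. With the key fully home its collar lies on the plate and its underside is 36 mm below this point. Unless the blade is wholly below the plate the key cannot turn; turned, it cannot be lifted out.
- drawer (a joint): how far the drawer is out along the box's -x, in m: 0 shut, stop at 0.075. Locked, it gives by less than 8 mm. Unlocked, it slides against about 2 N and stays where left.
- drawer_handle (a point): middle of the drawer's handle bar: steel, 10 mm in diameter, 100 mm long along the box's y, 90 mm above the table, centre line 45 mm in front of the drawer front (133 mm from the box's middle), held at its ends; it moves with the drawer.
- barrel_top (a point): point on the lock's axis, 24 mm below the keyhole: top of the turning barrel, hidden under the plate; axes as the box's. Its slot, 9 by 21.5 mm, 14 mm deep, starts at an unknown 0.3 to 0.75 rad clockwise (from above) of the keyhole. A key let in stops here first; then it turns freely clockwise and can drop 12 mm into the slot when within about 0.15 rad of it.
There are look-alikes about, which are no part of the job. Leave any blue look-alike of the key alone.

How it is judged:
On the way, in this order (a step that is already met when the one before it is completed fails the run):
1. the key is fully home in the lock (underside at least 33 mm below the plate's face, upright) with the drawer still shut (z of key in the frame of lock below -0.033 m and horizontal distance between key and lock below 0.006 m and angle between key's own z axis and vertical below 0.15 rad and value of joint drawer below 0.012 m), for 0.2 s.
2. the key, still home, has been turned at least 1.15 rad from the keyhole's direction, the drawer still shut (z of key in the frame of lock below -0.033 m and angle between the y axis of key and the y axis of lock, either way round above 1.15 rad and value of joint drawer below 0.012 m), for 0.1 s.
At the end, for the whole second after the job is handed in: the drawer is out by more than 60 mm (of 75) and at rest, the key rests in the lock (underside at least 31 mm below the plate's face, within 6 mm of its centre), the other two keys are within 30 mm of where they were (value of joint drawer above 0.06 m and velocity of joint drawer between -0.01 and 0.01 m/s and z of key in the frame of lock below -0.031 m and horizontal distance between key and lock below 0.006 m and linear speed of key below 0.02 m/s and distance of each of key_round, key_tee from where it was at the start of the episode below 0.03 m); the robot touches nothing.
It fails at once if another key is taken out or displaced by 30 mm (distance of any of key_round, key_tee from where it was at the start of the episode above 0.03 m).
It also fails if it takes over 70 s, if anything falls off the work surface, if the arm or the gripper's body presses on something with over 40 N, if the wrist force passes 120 N, or if a joint passes its speed limit or range.

### The arm

A 6-joint arm with a two-finger parallel gripper is mounted at the origin on the work surface. World frame = base frame: x ahead of the robot, y to its left, z up, the work surface at z = 0. Lengths are in m, angles in rad, forces in N, time in s.
With the tool pointing down it reaches from about 0.25 to 0.775 m from the base axis. Payload 4 kg.
Tool frame: the origin (TCP) lies midway between the tips of the shut fingers; the grasp point (between the pads) lies 19 mm behind it (robot.tcp_to_grasp is the distance from the TCP to the grasp point, in m); z points along the fingers, y is the line along which they close (so a half turn about z gives the same grasp; the last joint's range is limited). The gripper opens to 94 mm and grips with 3 to 60 N. Pads are 16 mm wide; open, the fingers measure 119 mm over their backs; the gripper's body (75 mm by 177 mm) begins 78 mm behind the grasp point.
Start: joints at [1.036, 0.087, 1.371, -0, 1.684, -0.103], TCP at [0.23, 0.5, 0.206] pointing down, gripper open.
Joint ranges: [-3.1, 3.1], [-0.76, 2.03], [0.27, 2.55], [-1.08, 4.22], [0.17, 2.65], [-2.57, 2.57]. Speed limits (rad/s): [2.79, 2.79, 3.14, 3.14, 3.14, 3.14].

### API

Orientations are given as [roll, pitch, yaw] about the fixed x, y, z axes, in that order (R = Rz(yaw) Ry(pitch) Rx(roll)).
In Python, from bench import robot, viewer gives the robot as it stands. The module is installed in compiled form; this text tells all that it offers.
- The arm moves only by the shell command python3 -m handwheel 'ROWS' [OPENING]. ROWS is JSON, a list of rows, each a list of 6 numbers: the shift along the tool's x, y, z in units of 0.2 m (1.0 is 0.2 m), then the turn, a rotation vector about the tool's x, y, z in units of 30 degrees (1.0 is 30 degrees). In form: [[x, y, z, wx, wy, wz], ...]. A call has 1 to 10 rows; each row is the pose to reach, as a shift and turn from the pose commanded when the call began, along the tool's axes at that moment; what a row does not reach only later rows make up. A row lasts 1/12 s, in which the tool goes at most 41.7 mm and 7.16 degrees, less where a joint would pass 70% of its speed; a pose out of reach is approached as far as the arm can. A call with a number of a shift or a turn outside -1 to 1 is refused whole. A call with a gripper value outside its range is refused whole. OPENING is the gripper's target within -1 to 1 (shut at 1, half-way at 0, fully open at -1), set as the call begins (- or left out, the last holds). The fingers move at their own pace and stop on an object; the grip force is fixed at half the most. Time passes only in rows, so rows that repeat a pose let the fingers close. It gives the time, the measured TCP pose, the force, the opening and the grip force at its end, in the units of the state.
- robot.get_obs(): the state, without advancing time (a new reading comes with each control period).
- viewer.snapshot(name): name is "scene" or "top" or "wrist"; returns the picture (400x640x3 uint8, red, green, blue); there is no depth.
- viewer.calibration(name): a dict with "fx", "fy", "cx", "cy" (pixels), "R" (3x3) and "t" (3): a world point X has camera coordinates R X + t. Camera axes: x right, y down, z forward; pixel columns grow to the right and rows downward; lengths in m; the calibration is good to about 2 mm. A picture is of the moment at which its call begins: read the wrist's pose just before it. calibration takes no time and is no camera call; for the wrist camera it gives the pose at the moment of the call.
- robot.close_job(): hands the job in; it is judged then, once.
The state is a dict: "time": time; "joint_positions": joint angles; "qvel": joint speeds; "joint_torque": joint torques, N m; "tool_pos": TCP position; "ee_rot": TCP orientation; "wrist_force": force on the tool from outside, world axes, zero at the start; "wrist_torque": the same for the moment, N m; "width": finger opening in m; "finger_force": force on a finger pad.
Only numpy, scipy, OpenCV 4.12 (cv2) and the standard library are available. Lean on these libraries where they do the work, as an engineer would, in place of code of your own. Each camera call takes 0.05 s, during which the arm holds its last target. There are 200 camera calls.

## Working session

There is one attempt and no reset: what is moved stays moved. The work goes in short steps, Python scripts to look and compute and a shell command to move; the robot and the scene stay as the last step left them, time stands still between calls to the robot, and variables do not carry over. Pictures are saved under pics/ and viewed, at most 10 in all, crops included, and the job is handed in when it is done.

```bash
mkdir -p pics; python3 - <<'E'
from bench import robot, viewer
import cv2
for n in("scene","top"):
    cv2.imwrite(f"pics/{n}0.png",viewer.snapshot(n)[:,:,::-1])
    c=viewer.calibration(n);print(n,{k:(v.round(3).tolist() if hasattr(v,'round') else v) for k,v in c.items()})
o=robot.get_obs();print(o['time'],o['tool_pos'],o['ee_rot'],o['width'])
E
```

```text
scene {'fx': 428.5226141213804, 'fy': 428.5226141213804, 'cx': 313.857307768889, 'cy': 195.37859696970554, 'R': [[-0.331, 0.944, 0.012], [0.523, 0.194, -0.83], [-0.786, -0.269, -0.557]], 't': [0.176, -0.221, 1.31]}
top {'fx': 385.02843494437013, 'fy': 385.02843494437013, 'cx': 318.91833557455635, 'cy': 201.48609606103557, 'R': [[0.031, -1.0, -0.005], [-0.984, -0.029, -0.174], [0.173, 0.01, -0.985]], 't': [-0.008, 0.63, 0.863]}
0.1 [0.2299399  0.49909974 0.2044197 ] [-3.13963362e+00 -1.78312172e-04  2.70974347e+00] 0.09360766139051135
```

View pics/top0.png

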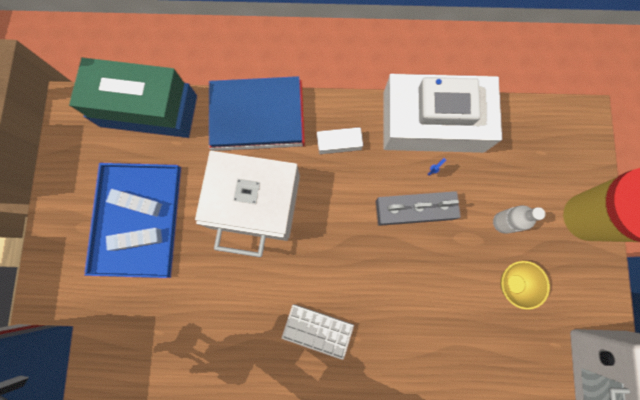

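View pics/scene0.png

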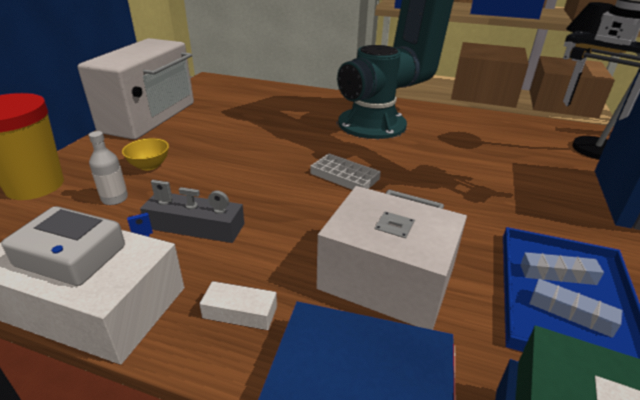

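The top view shows the box's lock plate at about (247,191), the drawer handle at about (240,250), and the block at about (419,208). The blue look-alike lies at (437,167). In the scene view the block's keys, left to right, are squarish (160,190), tee (188,197) and round (220,202). I'll measure these and zoom in.

```bash
cat > h.py <<'E'
import numpy as np, cv2
from bench import robot, viewer
def ray(c,u,v,z):
    R=np.array(c['R']);t=np.array(c['t']);o=-R.T@t
    d=R.T@np.array([(u-c['cx'])/c['fx'],(v-c['cy'])/c['fy'],1])
    return o+d*(z-o[2])/d[2]
def proj(c,X):
    p=np.array(c['R'])@X+np.array(c['t']);return p[0]/p[2]*c['fx']+c['cx'],p[1]/p[2]*c['fy']+c['cy']
E
python3 - <<'E'
from h import *
c=viewer.calibration("top")
im=cv2.imread("pics/top0.png");s=cv2.imread("pics/scene0.png")
a=cv2.resize(im[150:260,190:300],None,fx=3.6,fy=3.6,interpolation=2)
b=cv2.resize(im[180:235,370:470],None,fx=4,fy=4,interpolation=2)
d=cv2.resize(s[170:245,130:250],None,fx=3.3,fy=3.3,interpolation=2)
out=np.zeros((490,800,3),np.uint8)
out[:396,:396]=a;out[:220,400:800]=b;out[225:225+d.shape[0],400:400+d.shape[1]]=d
cv2.imwrite("pics/crop0.png",out)
for n,u,v,z in[("lock",247,191,.122),("handle",240,252,.09),("block",419,208,.05)]:print(n,ray(c,u,v,z).round(3))
E
```

```text
lock [0.637 0.171 0.122]
handle [0.504 0.184 0.09 ]
block [ 0.622 -0.229  0.05 ]
```

View pics/crop0.png

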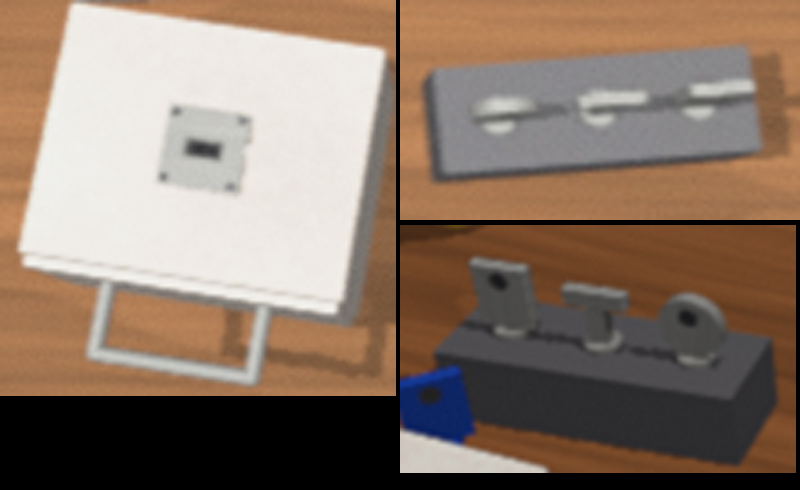

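```bash
python3 - <<'E'
from h import *
c=viewer.calibration("top")
def B(x,y):return 370+(x-400)/4-.0,180+y/4
def A(x,y):return 190+x/3.6,150+y/3.6
P=lambda n,p,z:(print(n,ray(c,*p,z).round(4)),ray(c,*p,z))[1]
P("headtop",B(722,88),.098);P("collar",B(698,103),.052)
P("tee collar",B(598,113),.052);P("round collar",B(497,120),.052)
# block corners top face
k=[P("bc",B(*q),.05) for q in[(434,70),(747,46),(761,150),(443,178)]]
k=np.array(k)[:,:2];e=(k[0]+k[3]-k[1]-k[2])/2
print("block ctr",k.mean(0),"len",np.hypot(*e),"wid",np.hypot(*((k[0]+k[1]-k[2]-k[3])/2)),"yaw",np.arctan2(-e[0],e[1]))
P("lock",A(203,149),.122)
k=np.array([P("box",A(*q),.122) for q in[(70,2),(386,48),(338,302),(20,252)]])[:,:2]
e=(k[0]+k[3]-k[1]-k[2])/2
print("box ctr",k.mean(0),"len",np.hypot(*e),"wid",np.hypot(*((k[0]+k[1]-k[2]-k[3])/2)),"yaw",np.arctan2(-e[0],e[1]))
h1=P("h",A(93,354),.09);h2=P("h",A(253,380),.09);print(np.hypot(*(h1-h2)[:2]),np.arctan2(-(h1-h2)[0],(h1-h2)[1]))
from scipy.spatial.transform import Rotation as R
r=R.from_euler('xyz',robot.get_obs()['ee_rot']).as_matrix();print(r.round(3))
cw=viewer.calibration("wrist");print(cw['fx'],(-np.array(cw['R']).T@cw['t']).round(3),np.array(cw['R']).round(3))
E
```

```text
headtop [ 0.6303 -0.2879  0.098 ]
collar [ 0.6293 -0.2888  0.052 ]
tee collar [ 0.6215 -0.2292  0.052 ]
round collar [ 0.6155 -0.1691  0.052 ]
bc [ 0.6451 -0.1318  0.05  ]
bc [ 0.6653 -0.3197  0.05  ]
bc [ 0.6025 -0.326   0.05  ]
bc [ 0.5801 -0.1374  0.05  ]
block ctr [ 0.62322731 -0.22873248] len 0.18950549957015217 wid 0.06421938484530414 yaw 0.11279375604711815
lock [0.6364 0.1719 0.122 ]
box [0.7281 0.2616 0.122 ]
box [0.704  0.0616 0.122 ]
box [0.5445 0.0842 0.122 ]
box [0.5692 0.2794 0.122 ]
box ctr [0.63646726 0.17170546] len 0.1990949440152379 wid 0.16052199066653988 yaw -0.12259435566220994
h [0.5103 0.2389 0.09  ]
h [0.4973 0.138  0.09  ]
0.10170010130277927 -0.1284199939479233
[[-0.908  0.419 -0.001]
 [ 0.419  0.908 -0.002]
 [ 0.    -0.002 -1.   ]]
345.8893252576941 [0.167 0.529 0.384] [[ 0.419  0.908 -0.002]
 [ 0.881 -0.406  0.243]
 [ 0.22  -0.103 -0.97 ]]
```

The square-headed key is the rightmost in the top view, at (0.630, -0.289). Block, box and handle all come out at their stated sizes. I'll move above the key.

```bash
cat > go.py <<'E'
import sys
from h import *
from scipy.spatial.transform import Rotation as R
# usage: go.py x y z yaw -> shift (units) and rotvec (units)
o=robot.get_obs();T=R.from_euler('xyz',o['ee_rot'])
a=list(map(float,sys.argv[1:5]))
d=T.inv().apply(np.array(a[:3])-o['tool_pos'])/.2
w=(T.inv()*R.from_euler('xyz',[np.pi,0,a[3]])).as_rotvec()/np.radians(30)
print('t',round(o['time'],2),'pos',o['tool_pos'].round(4),'rpy',o['ee_rot'].round(3),'F',o['wrist_force'].round(1),'M',o['wrist_torque'].round(2),'w',round(o['width'],4),'ff',np.round(o['finger_force'],1),'\nshift',d.round(3),'turn',w.round(3))
E
M="[-0.866,-0.685,0,0,0,0]"
python3 -m handwheel '[[-0.866,-0.685,0,0,0,0],[-0.866,-0.685,0,0,0,0],[-0.866,-0.685,0,0,0,0],[-0.866,-0.685,0,0,0,0],[-0.866,-0.685,0,0,0,0],[-0.866,-0.685,0,0,0,0],[-0.866,-0.685,0,0,0,0]]' -1
python3 -m handwheel '[[-0.866,-0.685,0,0,0,0],[-0.866,-0.685,0,0,0,0],[-0.866,-0.685,0,0,0,0],[-0.866,-0.685,0,0,0,0],[-0.866,-0.685,0,0,0,0],[-0.866,-0.685,0,0,0,0],[-0.866,-0.685,0,0,0,0]]'
python3 -m handwheel '[[-0.866,-0.685,0,0,0,0],[-0.866,-0.685,0,0,0,0],[-0.866,-0.685,0,0,0,0],[-0.866,-0.685,0,0,0,0],[-0.866,-0.685,0,0,0,0],[-0.866,-0.685,0,0,0,0],[-0.866,-0.685,0,0,0,0]]'
python3 -m handwheel '[[-0.7,-0.5,0,0,0,1],[-0.7,-0.5,0,0,0,1],[-0.7,-0.5,0,0,0,1],[-0.7,-0.5,0,0,0,1],[-0.7,-0.5,0,0,0,1],[-0.7,-0.5,0,0,0,1],[-0.7,-0.5,0,0,0,1]]'
python3 go.py 0.6297 -0.2885 0.18 1.684
```

```text
time: 0.68
tool_pos: [0.3312, 0.3, 0.2052]
ee_rot: [-3.141, 0.001, 2.705]
wrist_force: [-0.9, 0.5, -0.5]
width: 0.0943
finger_force: 0.0
time: 1.27
tool_pos: [0.4311, 0.104, 0.2048]
ee_rot: [-3.141, -0.001, 2.706]
wrist_force: [0.2, 0.9, 0.8]
width: 0.0939
finger_force: 0.0
time: 1.85
tool_pos: [0.531, -0.0917, 0.2042]
ee_rot: [3.141, -0.002, 2.708]
wrist_force: [0.1, -0.0, -0.2]
width: 0.0938
finger_force: 0.0
time: 2.43
tool_pos: [0.6155, -0.2377, 0.2051]
ee_rot: [3.141, -0.002, 2.19]
wrist_force: [0.7, 0.6, -0.1]
width: 0.0943
finger_force: 0.0
t 2.43 pos [ 0.6155 -0.2377  0.2051] rpy [ 3.141e+00 -2.000e-03  2.190e+00] F [ 0.7  0.6 -0.1] M [-0.08  0.   -0.01] w 0.0943 ff 0.0 
shift [-0.248 -0.09   0.125] turn [-0.    -0.005  0.966]
```

```bash
python3 -m handwheel '[[-0.248,-0.09,0.125,0,0,0.966],[-0.248,-0.09,0.125,0,0,0.966],[-0.248,-0.09,0.125,0,0,0.966],[-0.248,-0.09,0.125,0,0,0.966],[-0.248,-0.09,0.125,0,0,0.966],[-0.248,-0.09,0.125,0,0,0.966],[-0.248,-0.09,0.125,0,0,0.966]]'
python3 - <<'E'
from h import *
c=viewer.calibration("wrist");im=viewer.snapshot("wrist")[:,:,::-1]
for X in[(.6297,-.2885,.098),(.6297,-.2885,.052)]:print(proj(c,np.array(X)))
cv2.imwrite("pics/w1.png",im)
import pickle;pickle.dump(c,open("w1.pkl","wb"))
E
python3 go.py 0.6297 -0.2885 0.061 1.684
```

```text
time: 3.02
tool_pos: [0.6295, -0.2895, 0.1818]
ee_rot: [3.14, 0.0, 1.686]
wrist_force: [-0.7, -0.1, 0.7]
width: 0.0943
finger_force: 0.0
(np.float64(320.10746677756504), np.float64(199.62445929295637))
(np.float64(320.2327305770008), np.float64(186.86541106656566))
t 3.07 pos [ 0.6295 -0.2899  0.1816] rpy [3.14  0.    1.685] F [-0.7 -0.1 -0.3] M [-0.08  0.06  0.06] w 0.0941 ff 0.0 
shift [0.007 0.001 0.603] turn [0.002 0.001 0.001]
```

View pics/w1.png

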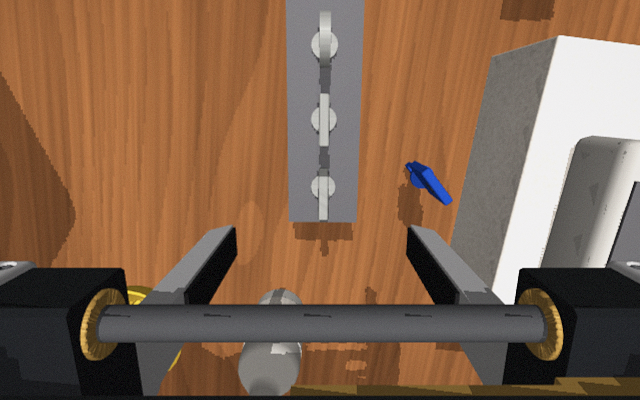

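The wrist view shows the square head centred at about (323,199), against a prediction of (320,200), so it is within 2 mm. The fingers straddle its thin side. Descend and close.

```bash
python3 -m handwheel '[[0.004,0.007,0.15,0,0,0],[0.004,0.007,0.3,0,0,0],[0.004,0.007,0.45,0,0,0],[0.004,0.007,0.55,0,0,0],[0.004,0.007,0.6,0,0,0],[0.004,0.007,0.6,0,0,0]]'
python3 -m handwheel '[[0,0,0,0,0,0],[0,0,0,0,0,0],[0,0,0,0,0,0],[0,0,0,0,0,0],[0,0,0,0,0,0],[0,0,0,0,0,0],[0,0,0,0,0,0],[0,0,0,0,0,0],[0,0,0,0,0,0],[0,0,0,0,0,0]]' 1
python3 go.py 0.6297 -0.2885 0.061 1.684
```

```text
time: 3.57
tool_pos: [0.6289, -0.2891, 0.0571]
ee_rot: [-3.137, -0.004, 1.682]
wrist_force: [-0.5, 0.1, 0.1]
width: 0.0941
finger_force: 0.0
time: 4.4
tool_pos: [0.6306, -0.2905, 0.0604]
ee_rot: [-3.141, -0.0, 1.68]
wrist_force: [0.6, 0.4, -0.8]
width: 0.031
finger_force: 0.0
t 4.4 pos [ 0.6306 -0.2905  0.0604] rpy [-3.141 -0.     1.68 ] F [ 0.6  0.4 -0.8] M [-0.06  0.06  0.02] w 0.031 ff 0.0 
shift [ 0.011 -0.003 -0.003] turn [-0.    -0.    -0.007]
```

```bash
python3 -m handwheel '[[0.006,0,0,0,0,0],[0.006,0,0,0,0,0],[0.006,0,0,0,0,0],[0.006,0,0,0,0,0],[0.006,0,0,0,0,0],[0.006,0,0,0,0,0],[0.006,0,0,0,0,0],[0.006,0,0,0,0,0]]'
python3 go.py 0.6297 -0.2885 0.061 1.684
```

```text
time: 5.07
tool_pos: [0.6306, -0.2893, 0.0604]
ee_rot: [3.141, -0.0, 1.68]
wrist_force: [-0.1, -0.2, 0.1]
width: 0.008
finger_force: 30.0
t 5.07 pos [ 0.6306 -0.2893  0.0604] rpy [ 3.141 -0.     1.68 ] F [-0.1 -0.2  0.1] M [-0.02  0.    0.05] w 0.008 ff 30.0 
shift [ 0.005 -0.004 -0.003] turn [ 0.    -0.    -0.007]
```

```bash
python3 -m handwheel '[[0,0,-0.12,0,0,0],[0,0,-0.24,0,0,0],[0,0,-0.36,0,0,0],[0,0,-0.48,0,0,0],[0,0,-0.6,0,0,0],[0,0,-0.7,0,0,0],[0,0,-0.7,0,0,0]]'
python3 -m handwheel '[[0.13,0.016,0,0,0,0],[0.27,0.033,0,0,0,0],[0.41,0.05,0,0,0,0],[0.55,0.067,0,0,0,0],[0.7,0.085,0,0,0,0],[0.85,0.1,0,0,0,0],[1,0.122,0,0,0,0]]'
python3 -m handwheel '[[0.15,0.02,0,0,0,0.06],[0.3,0.037,0,0,0,0.12],[0.45,0.055,0,0,0,0.18],[0.6,0.073,0,0,0,0.24],[0.75,0.09,0,0,0,0.3],[0.9,0.11,0,0,0,0.36],[1,0.122,0,0,0,0.44],[1,0.122,0,0,0,0.44]]'
python3 go.py 0.6364 0.1718 0.2 1.449
```

```text
time: 5.65
tool_pos: [0.6323, -0.2904, 0.2066]
ee_rot: [3.134, 0.006, 1.68]
wrist_force: [0.6, -1.2, 0.4]
width: 0.008
finger_force: 30.0
time: 6.23
tool_pos: [0.6319, -0.0865, 0.1983]
ee_rot: [-3.139, -0.001, 1.68]
wrist_force: [0.4, -0.8, -1.7]
width: 0.0076
finger_force: 30.0
time: 6.9
tool_pos: [0.6341, 0.1181, 0.1982]
ee_rot: [-3.138, -0.001, 1.454]
wrist_force: [0.1, -0.5, -0.7]
width: 0.0079
finger_force: 30.0
t 6.9 pos [0.6341 0.1181 0.1982] rpy [-3.138e+00 -1.000e-03  1.454e+00] F [ 0.1 -0.5 -0.7] M [-0.05  0.07 -0.  ] w 0.0079 ff 30.0 
shift [ 0.268 -0.02  -0.009] turn [-0.007 -0.003  0.01 ]
```

```bash
python3 - <<'E'
from h import *
c=viewer.calibration("wrist");im=viewer.snapshot("wrist")[:,:,::-1]
o=robot.get_obs();print(o['tool_pos'],o['ee_rot'])
print(proj(c,np.array((.6364,.1718,.122))),proj(c,o['tool_pos']+[0,0,.0376]),proj(c,o['tool_pos']-[0,0,.0464]))
cv2.imwrite("pics/w2.png",im)
import pickle;pickle.dump((c,o),open("w2.pkl","wb"))
E
```

```text
[0.63432148 0.11556523 0.19833444] [-3.13869192e+00  6.15903993e-04  1.45377769e+00]
(np.float64(314.60428270277697), np.float64(132.85061375657574)) (np.float64(319.4019281361348), np.float64(276.4159589880177)) (np.float64(320.5430665291122), np.float64(218.95432341300912))
```

View pics/w2.png

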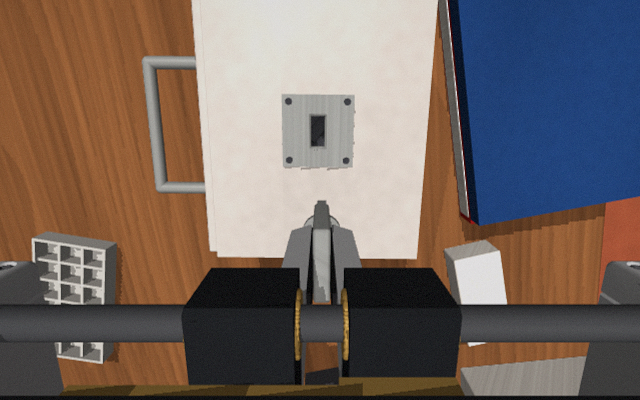

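```bash
python3 - <<'E'
from h import *
import pickle
c,o=pickle.load(open("w2.pkl","rb"));im=cv2.imread("pics/w2.png")
g=cv2.cvtColor(im,6)[90:172,278:360]
m=(g<90).astype(np.uint8)
cs,_=cv2.findContours(m,0,1);k=max(cs,key=cv2.contourArea)+np.array([278,90]);r=cv2.minAreaRect(k);print(r)
b=cv2.boxPoints(r);w=np.array([ray(c,*p,.122) for p in b]);print(w.round(4),w.mean(0))
L=sorted([(np.hypot(*(w[i]-w[i-1])[:2]),i) for i in range(4)]);i=L[-1][1];e=w[i]-w[i-1];e*=np.sign(e[1]);print([l[0] for l in L],np.arctan2(-e[0],e[1]))
# key in w1: bright head top
c=pickle.load(open("w1.pkl","rb"));im=cv2.imread("pics/w1.png");g=cv2.cvtColor(im,6)[165:225,305:345]
m=(g>165).astype(np.uint8);cs,_=cv2.findContours(m,0,1)
for k in cs:
  if cv2.contourArea(k)>15: x,y,a,h=cv2.boundingRect(k);print(x+305,y+165,a,h)
for s in(-.018,.018):print(proj(c,np.array([.6305-.1126*s,-.2885+.9936*s,.098])))
E
```

```text
((317.5, 130.5), (29.0, 13.0), 90.0)
[[0.6353 0.184  0.122 ]
 [0.6446 0.1829 0.122 ]
 [0.6422 0.1623 0.122 ]
 [0.6327 0.1634 0.122 ]] [0.6386823  0.17312486 0.122     ]
[np.float64(0.009358272065804496), np.float64(0.00954709974759524), np.float64(0.020749389868755578), np.float64(0.020753149824721942)] -0.12380074572299443
329 177 6 19
319 177 9 43
311 177 7 20
(np.float64(321.080053706136), np.float64(221.52653614034676))
(np.float64(321.1578671769004), np.float64(177.23247312923448))
```

```bash
python3 go.py 0.6367 0.172 0.178 1.447
```

```text
t 6.95 pos [0.6343 0.1156 0.1983] rpy [-3.139e+00  1.000e-03  1.454e+00] F [ 0.8  0.2 -1.4] M [-0.12  0.04 -0.01] w 0.0078 ff 30.0 
shift [ 0.282 -0.021  0.102] turn [-0.006  0.001  0.013]
```

```bash
python3 -m handwheel '[[0.1,-0.007,0,0,0,0.01],[0.2,-0.014,0,0,0,0.013],[0.282,-0.021,0.03,0,0,0.013],[0.282,-0.021,0.06,0,0,0.013],[0.282,-0.021,0.1,0,0,0.013],[0.282,-0.021,0.1,0,0,0.013],[0.282,-0.021,0.1,0,0,0.013]]'
python3 go.py 0.6367 0.172 0.1444 1.447
```

```text
time: 7.53
tool_pos: [0.6373, 0.1686, 0.1787]
ee_rot: [-3.139, 0.002, 1.442]
wrist_force: [0.6, -0.2, -1.1]
width: 0.0079
finger_force: 30.0
t 7.53 pos [0.6373 0.1686 0.1787] rpy [-3.139e+00  2.000e-03  1.442e+00] F [ 0.6 -0.2 -1.1] M [-0.09  0.07  0.01] w 0.0079 ff 30.0 
shift [ 0.017 -0.005  0.172] turn [-0.005  0.003 -0.01 ]
```

```bash
python3 -m handwheel '[[0.017,-0.004,0,0,0,-0.008],[0.017,-0.004,0,0,0,-0.008],[0.017,-0.004,0,0,0,-0.008],[0.017,-0.004,0,0,0,-0.008]]'
python3 go.py 0.6367 0.172 0.1444 1.447
```

```text
time: 7.87
tool_pos: [0.6378, 0.1733, 0.1811]
ee_rot: [3.141, -0.0, 1.447]
wrist_force: [-0.6, -0.1, -1.4]
width: 0.008
finger_force: 30.0
t 7.87 pos [0.6378 0.1733 0.1811] rpy [ 3.141 -0.     1.447] F [-0.6 -0.1 -1.4] M [-0.03  0.06 -0.02] w 0.008 ff 30.0 
shift [-0.007 -0.005  0.183] turn [ 0.002 -0.001  0.   ]
```

```bash
python3 -m handwheel '[[-0.003,-0.004,0.02,0,0,0],[-0.003,-0.004,0.04,0,0,0],[-0.003,-0.004,0.055,0,0,0],[-0.003,-0.004,0.07,0,0,0],[-0.003,-0.004,0.085,0,0,0],[-0.003,-0.004,0.1,0,0,0],[-0.003,-0.004,0.1,0,0,0]]'
python3 go.py 0.6367 0.172 0.1444 1.447
```

```text
time: 8.45
tool_pos: [0.6362, 0.173, 0.1593]
ee_rot: [-3.14, 0.0, 1.447]
wrist_force: [-0.1, 0.3, -0.6]
width: 0.0076
finger_force: 30.0
t 8.45 pos [0.6362 0.173  0.1593] rpy [-3.14   0.     1.447] F [-0.1  0.3 -0.6] M [-0.07  0.1  -0.03] w 0.0076 ff 30.0 
shift [-0.005  0.003  0.075] turn [-0.003  0.001  0.001]
```

Blade is 9 mm into the keyhole with no contact force. Continue down to the barrel.

```bash
python3 -m handwheel '[[0,0,0.015,0,0,0],[0,0,0.03,0,0,0],[0,0,0.045,0,0,0],[0,0,0.06,0,0,0],[0,0,0.07,0,0,0],[0,0,0.08,0,0,0],[0,0,0.08,0,0,0]]'
python3 go.py 0.6367 0.172 0.1444 1.447
```

```text
time: 9.03
tool_pos: [0.6366, 0.1731, 0.1446]
ee_rot: [3.141, -0.0, 1.447]
wrist_force: [0.2, 0.2, -1.8]
width: 0.0077
finger_force: 30.0
t 9.03 pos [0.6366 0.1731 0.1446] rpy [ 3.141 -0.     1.447] F [ 0.2  0.2 -1.8] M [-0.05  0.04 -0.02] w 0.0077 ff 30.0 
shift [-0.005  0.001  0.001] turn [ 0.    -0.     0.001]
```

```bash
python3 -m handwheel '[[0,0,0.005,0,0,0],[0,0,0.01,0,0,0],[0,0,0.01,0,0,0],[0,0,0.01,0,0,0]]'
python3 go.py 0.6367 0.172 0.1444 1.447
```

```text
time: 9.37
tool_pos: [0.6369, 0.1731, 0.1442]
ee_rot: [3.14, -0.001, 1.447]
wrist_force: [-2.3, -0.9, 5.0]
width: 0.0077
finger_force: 30.0
t 9.37 pos [0.6369 0.1731 0.1442] rpy [ 3.140e+00 -1.000e-03  1.447e+00] F [-2.3 -0.9  5. ] M [-0.11  0.52  0.06] w 0.0077 ff 30.0 
shift [-0.006 -0.    -0.001] turn [ 0.003 -0.001  0.001]
```

```bash
python3 -m handwheel '[[0,0,0.002,0,0,0.1],[0,0,0.004,0,0,0.2],[0,0,0.005,0,0,0.3],[0,0,0.005,0,0,0.4],[0,0,0.005,0,0,0.5],[0,0,0.005,0,0,0.5]]'
python3 -m handwheel '[[0,0,0.002,0,0,0.06],[0,0,0.003,0,0,0.12],[0,0,0.004,0,0,0.18],[0,0,0.005,0,0,0.24],[0,0,0.005,0,0,0.24]]'
python3 go.py 0.6367 0.172 0.1444 1.447
```

```text
time: 9.87
tool_pos: [0.6374, 0.1734, 0.1439]
ee_rot: [3.139, -0.002, 1.184]
wrist_force: [-1.5, 0.2, 6.3]
width: 0.0076
finger_force: 30.0
time: 10.28
tool_pos: [0.637, 0.1736, 0.1437]
ee_rot: [3.14, -0.003, 1.059]
wrist_force: [-2.5, -0.1, 10.4]
width: 0.0077
finger_force: 30.0
t 10.28 pos [0.637  0.1736 0.1437] rpy [ 3.140e+00 -3.000e-03  1.059e+00] F [-2.5 -0.1 10.4] M [-0.01  0.82  0.1 ] w 0.0077 ff 30.0 
shift [-0.008  0.003 -0.003] turn [ 0.005 -0.005 -0.741]
```

```bash
for i in 1; do python3 -m handwheel '[[0,0,0,0,0,0.05],[0,0,0,0,0,0.1],[0,0,0,0,0,0.15],[0,0,0,0,0,0.2],[0,0,0,0,0,0.2]]'; done
python3 go.py 0.6367 0.172 0.1444 1.447
```

```text
time: 10.7
tool_pos: [0.6369, 0.1739, 0.1435]
ee_rot: [3.14, -0.003, 0.955]
wrist_force: [-2.6, 0.7, 9.3]
width: 0.0081
finger_force: 30.0
t 10.7 pos [0.6369 0.1739 0.1435] rpy [ 3.14e+00 -3.00e-03  9.55e-01] F [-2.6  0.7  9.3] M [0.11 0.77 0.03] w 0.0081 ff 30.0 
shift [-0.008  0.004 -0.004] turn [ 0.004 -0.005 -0.94 ]
```

```bash
python3 -m handwheel '[[0,0,0,0,0,0.05],[0,0,0,0,0,0.1],[0,0,0,0,0,0.15],[0,0,0,0,0,0.2],[0,0,0,0,0,0.2]]'
python3 go.py 0.6367 0.172 0.1444 1.447
```

```text
time: 11.12
tool_pos: [0.6372, 0.1741, 0.1433]
ee_rot: [3.141, -0.004, 0.85]
wrist_force: [-2.0, 1.6, 7.7]
width: 0.008
finger_force: 30.0
t 11.12 pos [0.6372 0.1741 0.1433] rpy [ 3.141 -0.004  0.85 ] F [-2.   1.6  7.7] M [0.28 0.59 0.  ] w 0.008 ff 30.0 
shift [-0.01   0.005 -0.006] turn [ 0.004 -0.007 -1.14 ]
```

```bash
python3 -m handwheel '[[0,0,0,0,0,0.05],[0,0,0,0,0,0.1],[0,0,0,0,0,0.15],[0,0,0,0,0,0.2],[0,0,0,0,0,0.2]]'
python3 go.py 0.6367 0.172 0.1444 1.447
```

```text
time: 11.53
tool_pos: [0.637, 0.1744, 0.1433]
ee_rot: [3.142, -0.004, 0.746]
wrist_force: [-2.7, 1.7, 8.8]
width: 0.0078
finger_force: 30.0
t 11.53 pos [0.637  0.1744 0.1433] rpy [ 3.142 -0.004  0.746] F [-2.7  1.7  8.8] M [0.31 0.66 0.05] w 0.0078 ff 30.0 
shift [-0.009  0.008 -0.006] turn [ 0.003 -0.008 -1.339]
```

```bash
python3 -m handwheel '[[0,0,0,0,0,0.05],[0,0,0,0,0,0.1],[0,0,0,0,0,0.15],[0,0,0,0,0,0.2],[0,0,0,0,0,0.2]]'
python3 go.py 0.6367 0.172 0.1444 1.447
```

```text
time: 11.95
tool_pos: [0.6373, 0.1743, 0.1434]
ee_rot: [3.142, -0.005, 0.641]
wrist_force: [-2.3, 1.8, 8.3]
width: 0.0077
finger_force: 30.0
t 11.95 pos [0.6373 0.1743 0.1434] rpy [ 3.142 -0.005  0.641] F [-2.3  1.8  8.3] M [0.31 0.66 0.02] w 0.0077 ff 30.0 
shift [-0.009  0.008 -0.005] turn [ 0.004 -0.008 -1.539]
```

No drop over the whole range, so the key is probably a millimetre or two off the axis. By my estimate it sits about 2 mm too far along +y and 1 mm along +x. I'll shift and sweep back.

```bash
python3 -m handwheel '[[-0.006,0.002,0,0,0,0],[-0.011,0.0045,0,0,0,0],[-0.011,0.0045,0,0,0,0],[-0.011,0.0045,0,0,0,0]]'
python3 -m handwheel '[[0,0,0,0,0,-0.06],[0,0,0,0,0,-0.12],[0,0,0,0,0,-0.18],[0,0,0,0,0,-0.24],[0,0,0,0,0,-0.3],[0,0,0,0,0,-0.3]]'
python3 -m handwheel '[[0,0,0,0,0,-0.06],[0,0,0,0,0,-0.12],[0,0,0,0,0,-0.18],[0,0,0,0,0,-0.24],[0,0,0,0,0,-0.3],[0,0,0,0,0,-0.3]]'
python3 go.py 0.6367 0.172 0.1444 1.447
```

```text
time: 12.28
tool_pos: [0.6353, 0.1709, 0.14]
ee_rot: [3.141, 0.001, 0.641]
wrist_force: [-0.4, -0.4, -1.8]
width: 0.0078
finger_force: 30.0
time: 12.78
tool_pos: [0.6349, 0.1706, 0.1388]
ee_rot: [-3.14, 0.002, 0.798]
wrist_force: [0.2, 0.4, -0.3]
width: 0.0081
finger_force: 30.0
time: 13.28
tool_pos: [0.6353, 0.1706, 0.1394]
ee_rot: [-3.141, 0.001, 0.955]
wrist_force: [0.2, 0.3, -2.0]
width: 0.008
finger_force: 30.0
t 13.28 pos [0.6353 0.1706 0.1394] rpy [-3.141e+00  1.000e-03  9.550e-01] F [ 0.2  0.3 -2. ] M [-0.05 -0.04  0.  ] w 0.008 ff 30.0 
shift [ 0.01   0.002 -0.025] turn [-0.001  0.002 -0.94 ]
```

It dropped in as soon as it was shifted. Push it home.

```bash
python3 -m handwheel '[[0,0,0.008,0,0,0],[0,0,0.016,0,0,0],[0,0,0.024,0,0,0],[0,0,0.032,0,0,0],[0,0,0.036,0,0,0],[0,0,0.036,0,0,0],[0,0,0.036,0,0,0]]'
python3 go.py 0.636 0.172 0.1324 1.447
```

```text
time: 13.87
tool_pos: [0.6356, 0.1709, 0.1332]
ee_rot: [3.141, -0.0, 0.955]
wrist_force: [1.5, -1.1, -0.5]
width: 0.008
finger_force: 30.0
t 13.87 pos [0.6356 0.1709 0.1332] rpy [ 3.141 -0.     0.955] F [ 1.5 -1.1 -0.5] M [-0.22 -0.12  0.01] w 0.008 ff 30.0 
shift [ 0.006 -0.001  0.004] turn [ 0.001  0.    -0.94 ]
```

```bash
python3 -m handwheel '[[0,0,0.006,0,0,0],[0,0,0.012,0,0,0],[0,0,0.016,0,0,0],[0,0,0.016,0,0,0],[0,0,0.016,0,0,0]]'
python3 go.py 0.636 0.172 0.1324 1.447
```

```text
time: 14.28
tool_pos: [0.6357, 0.171, 0.1323]
ee_rot: [3.14, -0.001, 0.955]
wrist_force: [-1.3, 0.1, 6.1]
width: 0.0079
finger_force: 30.0
t 14.28 pos [0.6357 0.171  0.1323] rpy [ 3.14e+00 -1.00e-03  9.55e-01] F [-1.3  0.1  6.1] M [-0.32  0.41 -0.02] w 0.0079 ff 30.0 
shift [ 0.005 -0.002 -0.   ] turn [ 0.003 -0.002 -0.939]
```

Key is home (underside 36 mm down, contact force 6 N). Turn clockwise.

```bash
python3 -m handwheel '[[0,0,-0.005,0,0,0.1],[0,0,-0.005,0,0,0.2],[0,0,-0.005,0,0,0.3],[0,0,-0.005,0,0,0.4],[0,0,-0.005,0,0,0.5],[0,0,-0.005,0,0,0.6],[0,0,-0.005,0,0,0.7],[0,0,-0.005,0,0,0.8],[0,0,-0.005,0,0,0.9],[0,0,-0.005,0,0,1]]'
python3 go.py 0.636 0.172 0.1324 -0.05
```

```text
time: 15.12
tool_pos: [0.6355, 0.1721, 0.1323]
ee_rot: [-3.14, -0.002, 0.43]
wrist_force: [-0.6, 0.9, 3.7]
width: 0.0078
finger_force: 30.0
t 15.12 pos [0.6355 0.1721 0.1323] rpy [-3.14e+00 -2.00e-03  4.30e-01] F [-0.6  0.9  3.7] M [0.19 0.33 0.12] w 0.0078 ff 30.0 
shift [ 0.002  0.001 -0.   ] turn [-0.003 -0.003  0.917]
```

```bash
python3 -m handwheel '[[0,0,0,0,0,0.1],[0,0,0,0,0,0.2],[0,0,0,0,0,0.3],[0,0,0,0,0,0.4],[0,0,0,0,0,0.5],[0,0,0,0,0,0.6],[0,0,0,0,0,0.7],[0,0,0,0,0,0.8],[0,0,0,0,0,0.8]]'
python3 go.py 0.636 0.172 0.1324 -0.05
```

```text
time: 15.87
tool_pos: [0.6354, 0.1728, 0.1324]
ee_rot: [-3.138, -0.001, 0.013]
wrist_force: [-1.4, 2.7, 4.1]
width: 0.0081
finger_force: 30.0
t 15.87 pos [0.6354 0.1728 0.1324] rpy [-3.138e+00 -1.000e-03  1.300e-02] F [-1.4  2.7  4.1] M [0.66 0.39 0.07] w 0.0081 ff 30.0 
shift [ 0.003  0.004 -0.   ] turn [-0.006 -0.002  0.121]
```

```bash
python3 -m handwheel '[[0,0,0,0,0,0.06],[0,0,0,0,0,0.12],[0,0,0,0,0,0.18],[0,0,0,0,0,0.24],[0,0,0,0,0,0.24]]'
python3 go.py 0.636 0.172 0.1324 -0.05
```

```text
time: 16.28
tool_pos: [0.6354, 0.173, 0.1324]
ee_rot: [-3.138, -0.001, -0.111]
wrist_force: [-1.8, 4.4, 5.4]
width: 0.0077
finger_force: 30.0
t 16.28 pos [0.6354 0.173  0.1324] rpy [-3.138e+00 -1.000e-03 -1.110e-01] F [-1.8  4.4  5.4] M [1.04 0.51 0.13] w 0.0077 ff 30.0 
shift [0.003 0.005 0.   ] turn [-0.007 -0.002 -0.116]
```

```bash
python3 -m handwheel '[[0,0,0,0,0,0.05],[0,0,0,0,0,0.1],[0,0,0,0,0,0.15],[0,0,0,0,0,0.15]]'
python3 go.py 0.636 0.172 0.1324 -0.05
```

```text
time: 16.62
tool_pos: [0.6355, 0.1731, 0.1324]
ee_rot: [-3.137, -0.001, -0.189]
wrist_force: [-1.6, 4.6, 4.1]
width: 0.0082
finger_force: 30.0
t 16.62 pos [0.6355 0.1731 0.1324] rpy [-3.137e+00 -1.000e-03 -1.890e-01] F [-1.6  4.6  4.1] M [1.09 0.43 0.16] w 0.0082 ff 30.0 
shift [ 0.004  0.005 -0.   ] turn [-0.008 -0.002 -0.265]
```

At the stop. Release, rise, and look.

```bash
python3 -m handwheel '[[0,0,0,0,0,0],[0,0,0,0,0,0],[0,0,0,0,0,0],[0,0,0,0,0,0],[0,0,0,0,0,0],[0,0,0,0,0,0],[0,0,0,0,0,0],[0,0,0,0,0,0]]' 0
python3 -m handwheel '[[0,0,-0.1,0,0,0],[0,0,-0.25,0,0,0],[0,0,-0.4,0,0,0],[0,0,-0.5,0,0,0],[0,0,-0.5,0,0,0],[0,0,-0.5,0,0,0]]'
python3 - <<'E'
from h import *
im=viewer.snapshot("wrist")[:,:,::-1];s=viewer.snapshot("scene")[:,:,::-1]
out=np.zeros((400,800,3),np.uint8);out[:,:400]=cv2.resize(im,(400,250))[np.r_[0:250,[0]*150]];out[:,400:]=cv2.resize(s[150:330,300:480],(400,400))
cv2.imwrite("pics/c3.png",out)
E
python3 go.py 0.636 0.172 0.1324 -0.122
```

```text
time: 17.28
tool_pos: [0.6354, 0.1709, 0.131]
ee_rot: [3.142, 0.0, -0.192]
wrist_force: [-0.6, -0.4, -0.5]
width: 0.0473
finger_force: 0.0
time: 17.78
tool_pos: [0.6361, 0.1711, 0.2325]
ee_rot: [-3.14, -0.003, -0.191]
wrist_force: [-0.3, -0.4, -0.7]
width: 0.0466
finger_force: 0.0
t 17.88 pos [0.6347 0.1709 0.2287] rpy [ 3.14e+00  3.00e-03 -1.91e-01] F [ 1.2  0.5 -0.6] M [-0.01  0.13 -0.05] w 0.0473 ff 0.0 
shift [ 0.007 -0.007  0.482] turn [ 0.002  0.006 -0.133]
```

View pics/c3.png

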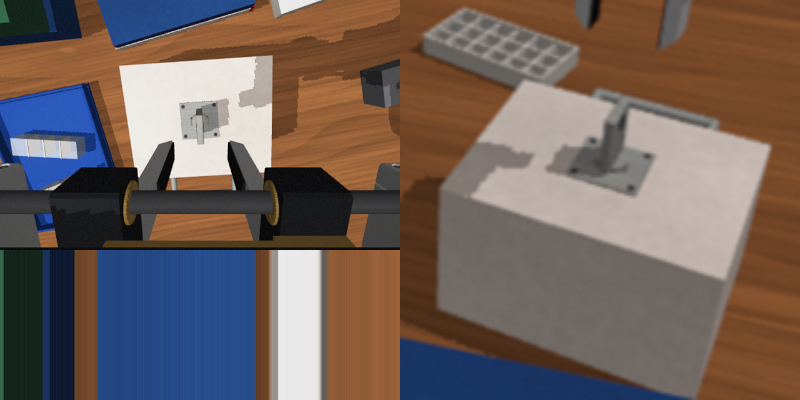

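The key stands in the lock with its head now along the box's x (wrist crop (200,127)), and the drawer is still shut. Next I'll hook the open fingers behind the handle bar, which lies 133 mm from the lock along the box's -x, at about (0.505, 0.188).

```bash
python3 go.py 0.5284 0.1854 0.20 -0.122
```

```text
t 17.88 pos [0.6347 0.1709 0.2287] rpy [ 3.14e+00  3.00e-03 -1.91e-01] F [ 1.2  0.5 -0.6] M [-0.01  0.13 -0.05] w 0.0473 ff 0.0 
shift [-0.535  0.03   0.145] turn [ 0.002  0.006 -0.133]
```

```bash
python3 -m handwheel '[[-0.15,0.01,0,0,0,-0.1],[-0.3,0.02,0,0,0,-0.133],[-0.45,0.03,0,0,0,-0.133],[-0.535,0.03,0,0,0,-0.133],[-0.535,0.03,0.08,0,0,-0.133],[-0.535,0.03,0.145,0,0,-0.133],[-0.535,0.03,0.145,0,0,-0.133],[-0.535,0.03,0.145,0,0,-0.133]]'
python3 - <<'E'
from h import *
c=viewer.calibration("wrist");im=viewer.snapshot("wrist")[:,:,::-1]
o=robot.get_obs()
print([np.round(proj(c,np.array([.5046+s*.1227,.1883+s*.9925,.09]))) for s in(-.05,0,.05)])
cv2.imwrite("pics/w4.png",im)
E
python3 go.py 0.5284 0.1854 0.075 -0.122
```

```text
time: 18.55
tool_pos: [0.5277, 0.1851, 0.199]
ee_rot: [3.14, 0.006, -0.122]
wrist_force: [0.3, 0.7, 0.4]
width: 0.0466
finger_force: 0.0
[array([377., 220.]), array([320., 220.]), array([263., 220.])]
t 18.6 pos [0.5286 0.1852 0.2005] rpy [ 3.14e+00  3.00e-03 -1.22e-01] F [-0.1  0.1  0.2] M [0.01 0.13 0.  ] w 0.0468 ff 0.0 
shift [ 0.001 -0.001  0.628] turn [0.002 0.006 0.   ]
```

View pics/w4.png

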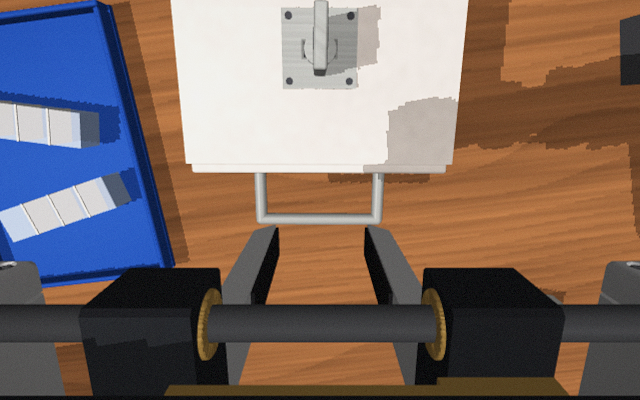

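The bar shows at v≈219 and u 258–381, as predicted. Narrow the fingers slightly and descend behind the bar.

```bash
python3 -m handwheel '[[0,0,0.05,0,0,0],[0,0,0.1,0,0,0],[0,0,0.2,0,0,0],[0,0,0.3,0,0,0],[0,0,0.4,0,0,0],[0,0,0.5,0,0,0],[0,0,0.58,0,0,0],[0,0,0.63,0,0,0],[0,0,0.63,0,0,0]]' 0.4
python3 go.py 0.4314 0.1971 0.075 -0.122
```

```text
time: 19.35
tool_pos: [0.5272, 0.1849, 0.0725]
ee_rot: [3.139, 0.006, -0.122]
wrist_force: [0.3, -0.7, 0.1]
width: 0.0281
finger_force: 0.0
t 19.35 pos [0.5272 0.1849 0.0725] rpy [ 3.139  0.006 -0.122] F [ 0.3 -0.7  0.1] M [0.05 0.2  0.06] w 0.0281 ff 0.0 
shift [-0.483 -0.002 -0.01 ] turn [ 0.004  0.011 -0.   ]
```

```bash
python3 -m handwheel '[[-0.03,0,0,0,0,0],[-0.07,0,0,0,0,0],[-0.11,0,0,0,0,0],[-0.15,0,0,0,0,0],[-0.19,0,0,0,0,0],[-0.23,0,0,0,0,0],[-0.27,0,0,0,0,0],[-0.31,0,0,0,0,0],[-0.35,0,0,0,0,0],[-0.39,0,0,0,0,0]]'
python3 -m handwheel '[[-0.01,0,0,0,0,0],[-0.02,0,0,0,0,0],[-0.03,0,0,0,0,0],[-0.03,0,0,0,0,0],[-0.03,0,0,0,0,0]]'
python3 go.py 0.4314 0.1971 0.075 -0.122
```

```text
time: 20.18
tool_pos: [0.4513, 0.1953, 0.0766]
ee_rot: [-3.141, -0.001, -0.122]
wrist_force: [1.9, -0.3, 2.3]
width: 0.028
finger_force: 1.1
time: 20.6
tool_pos: [0.4454, 0.1956, 0.0757]
ee_rot: [3.141, 0.001, -0.122]
wrist_force: [0.9, 0.0, 1.3]
width: 0.0282
finger_force: 0.4
t 20.6 pos [0.4454 0.1956 0.0757] rpy [ 3.141e+00  1.000e-03 -1.220e-01] F [0.9 0.  1.3] M [-0.03 -0.03 -0.  ] w 0.0282 ff 0.4 
shift [-0.07   0.001  0.004] turn [0.001 0.003 0.   ]
```

Moving at about 2 N. Pull on to the stop.

```bash
python3 -m handwheel '[[-0.02,0,0,0,0,0],[-0.035,0,0,0,0,0],[-0.05,0,0,0,0,0],[-0.05,0,0,0,0,0],[-0.05,0,0,0,0,0]]'
python3 go.py 0.4314 0.1971 0.075 -0.122
```

```text
time: 21.02
tool_pos: [0.445, 0.1957, 0.0761]
ee_rot: [-3.141, -0.02, -0.124]
wrist_force: [24.7, -1.8, -15.0]
width: 0.0283
finger_force: 11.9
t 21.02 pos [0.445  0.1957 0.0761] rpy [-3.141 -0.02  -0.124] F [ 24.7  -1.8 -15. ] M [-0.31 -4.38 -0.06] w 0.0283 ff 11.9 
shift [-0.069  0.001  0.004] turn [-0.002 -0.039 -0.003]
```

At the stop. Back off, lift clear, and check.

```bash
python3 -m handwheel '[[0.02,0,0,0,0,0],[0.04,0,0,0,0,0],[0.06,0,0,0,0,0],[0.08,0,0,0,0,0],[0.1,0,0,0,0,0],[0.1,0,0,0,0,0]]'
python3 -m handwheel '[[0,0,-0.1,0,0,0],[0,0,-0.25,0,0,0],[0,0,-0.4,0,0,0],[0,0,-0.55,0,0,0],[0,0,-0.7,0,0,0],[0,0,-0.7,0,0,0],[0,0,-0.7,0,0,0]]'
python3 - <<'E'
from h import *
im=viewer.snapshot("top")[:,:,::-1];w=viewer.snapshot("wrist")[:,:,::-1]
out=np.zeros((480,640,3),np.uint8);out[:,:300]=cv2.resize(im[120:300,180:292],(300,480));out[:212,300:]=cv2.resize(w,(340,212));out[230:480,300:]=cv2.resize(im[150:260,350:500],(340,250))
cv2.imwrite("pics/end.png",out)
E
python3 go.py 0.4314 0.1971 0.075 -0.122
```

```text
time: 21.52
tool_pos: [0.4559, 0.1943, 0.0757]
ee_rot: [3.141, 0.001, -0.122]
wrist_force: [0.1, 0.5, -0.9]
width: 0.0282
finger_force: 0.0
time: 22.1
tool_pos: [0.4566, 0.1949, 0.2184]
ee_rot: [-3.14, -0.004, -0.122]
wrist_force: [0.8, -0.4, -1.0]
width: 0.0282
finger_force: 0.0
t 22.2 pos [0.455  0.1944 0.2148] rpy [ 3.141e+00  2.000e-03 -1.220e-01] F [-0.  -0.9  0.4] M [-0.02  0.16  0.04] w 0.0284 ff 0.0 
shift [-0.117  0.     0.699] turn [0.001 0.004 0.001]
```

View pics/end.png

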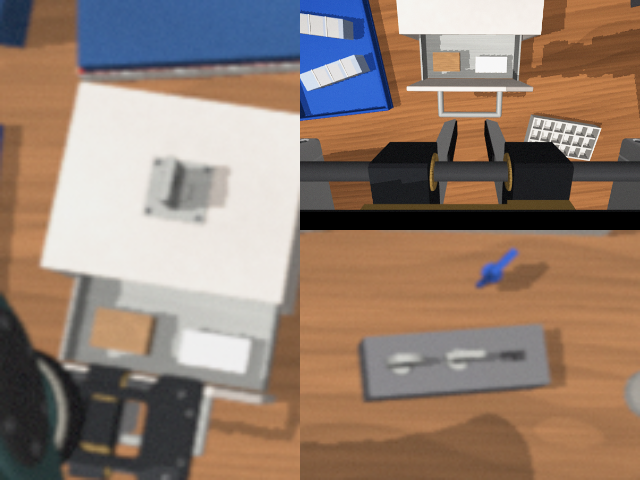

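The drawer is fully open, the key stands in the lock, the other two keys are in the block, and the arm is clear.

```bash
python3 -c "
from bench import robot
print(robot.close_job())"
```

```text
the job is handed in; nothing more can be done
None
```

I handed the job in at about 22 s: the square-headed key is home in the lock and turned to its stop, the drawer is pulled out to its stop, and the other two keys are still in the block. The hand-in returned no verdict, so I have no confirmation that it passed.

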